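# Move the office stamps into the new rack in the same order

### The job

The new wooden stamp rack is replacing the worn grey metal one. Move the four stamps over one at a time, straight from bay to bay, and keep the same left-to-right order: the stamp in the left-end bay of the old rack goes into the left-end bay of the new one, and so on along the row. Set each one down (do not drop it) so that it stands upright and flat on the floor of its bay, and do not put a stamp on the desk or knock over or shift anything else.

Things in the scene. Friction and masses are not known exactly. Their poses are not given: they have to be found in the camera images.
- old_rack: old stamp rack: grey metal, one stamp in each bay at the start. 302 (y) x 74 mm (x), fixed. Origin: centre of underside; +y = left end seen from the robot, +x = back. Four bays 71 (y) x 66 mm (x) centred at x 0, y +111, +37, -37, -111 mm; floor 10 mm above the desk. Heights above the desk: dividers 26 (3 thick), front lip 24, back and end panels 40 mm.
- new_rack: new stamp rack: light wood, empty, in front of or behind the old one. 302 (y) x 74 mm (x), fixed. Origin: centre of underside; +y = left end seen from the robot, +x = back. Four bays 71 (y) x 66 mm (x) centred at x 0, y +111, +37, -37, -111 mm; floor 10 mm above the desk. Heights above the desk: dividers 26 (3 thick), front lip 24, back and end panels 40 mm.
- round_stamp: round seal stamp: pale wooden disc 44 mm across and 16 mm high, turned dark wooden knob on a thin neck; 87 mm tall. Knob 30 mm in diameter, straight from 54 to 78 mm above the underside; grip it there. Origin: centre of underside. Starts upright in a bay of the old rack, its x along the rack's x within 0.15 rad.
- wide_stamp: wide line stamp: oblong pale wooden mount 54 mm (y) x 28 mm (x) x 20 mm high, slim pale wooden handle; 76 mm tall. Handle 22 mm in diameter, straight from 44 to 68 mm above the underside; grip it there. Origin: centre of underside. Starts upright in a bay of the old rack, its x along the rack's x within 0.15 rad.
- selfink_stamp: self-inking stamp: boxy grey plastic frame 44 mm (y) x 34 mm (x), black plastic cap on top 42 mm (y) x 28 mm (x) from 50 to 92 mm above the underside with a white window on top; 92 mm tall. Grip the cap across x (28 mm). Origin: centre of underside. Starts upright in a bay of the old rack, its x along the rack's x within 0.15 rad.
- date_stamp: date stamp: steel frame 42 mm (y) x 34 mm (x) with number wheels, long black plastic handle; 114 mm tall. Handle 25 mm in diameter, straight from 80 to 100 mm above the underside; grip it there. Origin: centre of underside. Starts upright in a bay of the old rack, its x along the rack's x within 0.15 rad.
- ink_pad: closed black and grey ink pad, 60 mm (x) x 90 mm (y) x 18 mm high, loose, beside the left end of the old rack; leave it. Origin at the centre of its underside.
- pill_bottle: green plastic tablet bottle with a white cap, 48 mm across, 92 mm tall, loose, beside the right end of the new rack; leave it. Origin at the centre of its underside.
- tape_dispenser: black desk tape dispenser, 150 mm (x) x 55 mm x 77 mm tall, loose, to the right of the racks; leave it. Origin at the centre of its underside.
- stapler: black stapler, 150 mm (x) x 38 mm x 55 mm tall, loose, to the left of the racks; leave it. Origin at the centre of its underside.

How it is judged:
By the outcome, as a careful person would: the job done as asked, in the order asked, and still so for the second after the job is handed in, with the robot touching nothing.
It also fails if it takes over 90 s, if anything falls off the work surface, if the arm or the gripper's body presses on something with over 40 N, if the wrist force passes 120 N, or if a joint passes its speed limit or range.

### The arm

A 7-joint arm with a two-finger parallel gripper is mounted at the origin on the work surface. World frame = base frame: x ahead of the robot, y to its left, z up, the work surface at z = 0. Lengths are in m, angles in rad, forces in N, time in s.
With the tool pointing down it reaches from about 0.4 to 0.925 m from the base axis. Payload 5.6 kg.
Tool frame: the origin (TCP) lies at the very end of the fingers, on their centre line; the grasp point (between the pads) lies 19 mm behind it; x points along the fingers, y is the direction in which the jaws open and shut, and the axes are right-handed (so a half turn about x gives the same grasp; the last joint's range is limited). The gripper opens to 85 mm and grips with 20 to 120 N. Pads are 22 mm wide; open, the fingers measure 114 mm over their backs; the gripper's body (76 mm by 85 mm) begins 54 mm behind the grasp point. The pads swing forward as they close: fully open they stand 13 mm farther back than shut.
Start: joints at [1.25, 0.468, -0.012, 1.603, 0.006, 1.071, -0.056], TCP at [0.178, -0.625, 0.231] pointing down, gripper open.
Joint ranges: [-2.53, 2.53], [-0.31, 2.02], [-1.57, 1.55], [0.28, 2.44], [-1.29, 4.43], [0.15, 1.84], [-2.92, 2.92]. Speed limits (rad/s): [2.57, 2.57, 3.14, 3.14, 3.14, 3.14, 3.14].

### API

Orientations are given as a unit quaternion [w, x, y, z].
In Python, from cell import get_state, imaging, ctrl gives the robot as it stands.
- The arm moves only by the tool send_rows, never from a script. Its argument "plan" is a list that holds one entry, the list of rows, each a list of 7 numbers: the finger opening in m, from 0 to 0.0854, then the shift along the tool's x, y, z in m, then the turn, a rotation vector about the tool's x, y, z in degrees. In form: [[[hand, x, y, z, wx, wy, wz], ...]]. A call has 1 to 12 rows; each row shifts and turns the commanded pose from where the row before left it, along the tool's axes as they then stand; what a row does not reach is not made up. A row lasts 1/12 s, in which the tool goes at most 41.7 mm and 7.16 degrees, less where a joint would pass 70% of its speed; a pose out of reach is approached as far as the arm can. A call is refused whole if a number of a shift passes 0.0417 or a number of a turn 7.16, either way. A call with a gripper value outside its range is refused whole. The fingers move at their own pace and stop on an object; the grip force is fixed at half the most. Time passes only in rows, so rows that do not move let the fingers close. It gives the time, the measured TCP pose, the force and the opening at its end, in the units of the state.
- get_state(): the state, without advancing time (a new reading comes with each control period).
- imaging.read_camera(name): name is "scene" or "top" or "wrist"; returns a dict with "frame" (420x560x3 uint8, blue, green, red), "depth" (420x560 float32, m along the optical axis (not along the pixel's ray), 0 where there is no reading), "vfov" (degrees; the focal length in pixels is half the picture's height over the tangent of half this angle, whatever the lens; pixels are square), "cx", "cy" (the principal point, pixels), "camera_from_world" (4x4, takes a point from world to camera coordinates); the wrist camera has in their place "tool_from_camera" (4x4, takes a point from camera to tool coordinates, whose origin is the TCP and whose axes are the tool frame's). Camera axes: x right, y down, z forward; pixel columns grow to the right and rows downward; lengths in m; the calibration is good to about 2 mm. The wrist camera is an equidistant fisheye: a pixel r from the principal point sees the ray r / f radians off the axis. A picture is of the moment at which its call begins: read the wrist's pose just before it.
- ctrl.close_job(): hands the job in, once; it reports no verdict.
The state is a dict: "t": time; "joint_pos": joint angles; "joint_vel": joint speeds; "tau": joint torques, N m; "position": TCP position; "tool_rot": TCP orientation; "force": force on the tool from outside, world axes, zero at the start; "wrist_torque": the same for the moment, N m; "opening": finger opening in m.
Only numpy, scipy, OpenCV 4.12 (cv2) and the standard library are available. Lean on these libraries where they do the work, as an engineer would, in place of code of your own. Each camera call takes 0.05 s, during which the arm holds its last target.

## Working session

There is one attempt and no reset: what is moved stays moved. The work goes in short steps, Python scripts to look and compute and a tool call to move; the robot and the scene stay as the last step left them, time stands still between calls to the robot, and variables do not carry over. Pictures are saved under pics/ and viewed, and the job is handed in when it is done.

Besides the shell and the picture viewer there is one more tool, called after ">>>" as name(argument=value, ...) on one line, values as JSON. send_rows: Moves the arm, as the interface text tells. Its arguments: {"type":"object","properties":{"plan":{"type":"array"}},"required":["plan"]}

```bash
mkdir -p pics; ls; python3 - <<'E'
from cell import get_state, imaging, ctrl
import cv2,json
s=get_state()
for k in s: print(k,s[k])
for n in ["scene","top","wrist"]:
    r=imaging.read_camera(n); cv2.imwrite(f"pics/a_{n}.png",r["frame"])
    print(n,{k:v for k,v in r.items() if k not in("frame","depth")})
E
```

```text
pics
t 0.0
joint_pos [ 1.25000561  0.46835803 -0.01156071  1.60360612  0.00601599  1.07139077
 -0.05630775]
joint_vel [ 0.00052048  0.00065666  0.00010555  0.00034835 -0.00061822  0.0003267
 -0.00071975]
tau [ 2.05701522e-04 -5.32386303e+01  2.16153008e-02 -2.51309127e+01
  1.15044485e-02  7.87617580e-03 -1.19194178e-05]
position [ 0.17800759 -0.62458671  0.23035798]
tool_rot [-0.09726735 -0.7001633  -0.09845806  0.70044017]
force [ 0.46216361 -0.18640231  0.16190573]
wrist_torque [0.02492898 0.03142048 0.01191989]
opening 0.08530318012050953
scene {'vfov': 54.94665242821687, 'cx': 274.9553695093322, 'cy': 219.7914165165897, 'camera_from_world': array([[-0.52034669,  0.85375156,  0.01864398,  0.29476703],
       [ 0.57544884,  0.36668994, -0.7310247 , -0.2978119 ],
       [-0.63095004, -0.36965763, -0.68209624,  1.36182789],
       [ 0.        ,  0.        ,  0.        ,  1.        ]])}
top {'vfov': 53.18685424007412, 'cx': 290.0939795919686, 'cy': 213.9480920784063, 'camera_from_world': array([[ 0.01309684, -0.99932553,  0.03430685, -0.0217381 ],
       [-0.99158486, -0.01739938, -0.12828376,  0.55614699],
       [ 0.12879415, -0.03233804, -0.99114394,  1.00426926],
       [ 0.        ,  0.        ,  0.        ,  1.        ]])}
wrist {'vfov': 65.70646984690485, 'cx': 274.6930974762238, 'cy': 207.29496050249207, 'tool_from_camera': array([[ 2.37091023e-04, -3.08796056e-01,  9.51128245e-01,
        -1.43041325e-01],
       [ 9.99999965e-01,  1.88033641e-04, -1.88225897e-04,
        -8.77978637e-04],
       [-1.20720692e-04,  9.51128256e-01,  3.08796090e-01,
        -7.91138421e-02],
       [ 0.00000000e+00,  0.00000000e+00,  0.00000000e+00,
         1.00000000e+00]])}
```

View pics/a_top.png

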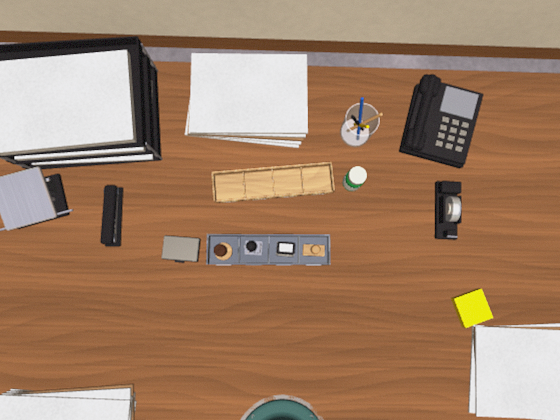

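View pics/a_scene.png

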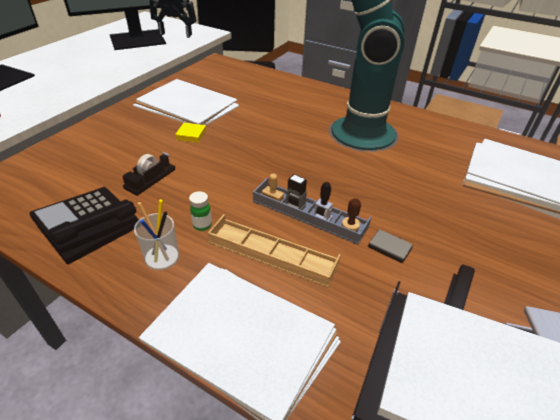

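The top view shows the old rack at about pixels (207–330, 235–265). Its stamps run left to right: round (222,250), date (252,247), selfink (286,248), wide (314,250). The new rack is behind it at (211–334, 163–202) and slightly turned. The pill bottle is at (355,178) and the ink pad at (181,249).

```bash
cat > h.py <<'E'
import numpy as np,cv2
from cell import get_state, imaging, ctrl
from scipy.spatial.transform import Rotation as R
def foc(r): return r["frame"].shape[0]/2/np.tan(np.radians(r["vfov"])/2)
def world(r):
    f=foc(r);d=r["depth"];v,u=np.mgrid[:d.shape[0],:d.shape[1]]
    P=np.stack([(u-r["cx"])/f*d,(v-r["cy"])/f*d,d,np.ones_like(d)],-1)
    W=P@np.linalg.inv(r["camera_from_world"]).T
    W[d==0]=np.nan
    return W[...,:3]
def toolpose():
    s=get_state();q=s["tool_rot"];return np.array(s["position"]),R.from_quat([q[1],q[2],q[3],q[0]]),s
def wristworld():
    p,rt,s=toolpose();r=imaging.read_camera("wrist");f=foc(r);d=r["depth"]
    v,u=np.mgrid[:d.shape[0],:d.shape[1]];x=u-r["cx"];y=v-r["cy"];rr=np.hypot(x,y);th=rr/f
    k=np.tan(th)/np.maximum(rr,1e-9)
    P=np.stack([x*k*d,y*k*d,d,np.ones_like(d)],-1)@r["tool_from_camera"].T
    W=P[...,:3]@rt.as_matrix().T+p; W[d==0]=np.nan
    return r,W
E
python3 - <<'E'
from h import *
for n in ["top","scene"]:
    r=imaging.read_camera(n);W=world(r);z=W[...,2]
    dm=(abs(z)<.02); print(n,"desk z",np.nanmedian(z[dm]))
    np.save(f"W_{n}.npy",W)
    for nm,(x0,x1,y0,y1) in dict(old=(.38,.53,-.2,.26),all=(.3,.8,-.3,.4)).items():
        pass
    m=((z>.007)&(z<.2)&(W[...,0]>.35)&(W[...,0]<.78)&(abs(W[...,1])<.5)).astype(np.uint8)
    nn,l,st,c=cv2.connectedComponentsWithStats(m)
    for i in range(1,nn):
        if st[i,4]<60: continue
        w=W[l==i]; rc=cv2.minAreaRect(w[:,:2].astype(np.float32)*1000)
        print(st[i],"rect",np.round(rc[0],1),np.round(rc[1],1),round(rc[2],2),"zmax",np.round(np.percentile(w[:,2],[50,99]),4))
r=imaging.read_camera("top")
cv2.imwrite("pics/b.png",cv2.resize(r["frame"][140:280,150:400],None,fx=3,fy=3,interpolation=cv2.INTER_CUBIC))
E
```

```text
top desk z 0.0010155621806906545
[  61  104  101   61 4928] rect [729.2 408.3] [101.6 183.4] 0.02 zmax [0.1503 0.1576]
[341 113  42  33 580] rect [ 760.3 -181.7] [82.5 39.2] 89.93 zmax [0.0756 0.1506]
[ 185  124  123   23 1770] rect [759.2 103.4] [314.9  41.4] 90.0 zmax [0.0359 0.0469]
[ 399  125   75   43 2140] rect [ 753.2 -387.1] [169.3  90.7] 76.45 zmax [0.0411 0.0759]
[ 212  161  123   42 3745] rect [639.  30.] [ 76.6 302.4] 6.18 zmax [0.0121 0.043 ]
[343 166  24  25 433] rect [ 645.7 -169.9] [45.3 44.6] 5.9 zmax [0.091  0.0968]
[ 435  180   28   59 1464] rect [ 578.  -423.3] [ 72.5 149.4] 87.51 zmax [0.0434 0.0791]
[ 101  185   22   61 1107] rect [547.8 427.8] [147.1  37.8] 0.99 zmax [0.0432 0.0532]
[ 206  233  125   32 3720] rect [469.3  38.3] [ 75.1 301.9] 0.4 zmax [0.0142 0.1218]
[162 235  39  28 896] rect [467.8 256.5] [88.8 64.8] 86.57 zmax [0.0184 0.023 ]
[452 288  33  13 282] rect [ 364.7 -461.3] [29.6 76.9] 1.49 zmax [0.0226 0.0278]
scene desk z -0.001566424089484375
[175 130  23  10 135] rect [ 358.4 -458.8] [28.7 77.5] 11.0 zmax [0.0184 0.0226]
[ 122  152   53   42 1171] rect [ 576.5 -410.5] [ 57.9 151.3] 87.09 zmax [0.0373 0.0748]
[ 252  173  119   70 3567] rect [468.   40.5] [ 78.9 303.4] 0.63 zmax [0.0303 0.1167]
[  71  186  108   75 2139] rect [ 736.6 -306. ] [337.2  86.8] 90.0 zmax [0.047  0.1448]
[189 191  22  38 675] rect [ 646.9 -166.5] [45.7 46.3] 80.52 zmax [0.0614 0.0921]
[ 207  214  133   72 3482] rect [636.4  33. ] [ 78.2 302.9] 6.46 zmax [0.0146 0.0397]
[141 225  13  14  64] rect [ 771.4 -216.7] [ 5.1 17.5] 79.77 zmax [0.0483 0.0789]
[368 229  44  32 745] rect [464.4 260.5] [88.3 67.9] 86.92 zmax [0.0161 0.019 ]
[ 204  263  135   83 1420] rect [761.3 103.8] [311.8  39.2] 89.54 zmax [0.0403 0.043 ]
[ 375  264  132  112 6190] rect [625.9 410. ] [308.3 179.7] 0.04 zmax [0.1496 0.155 ]
```

View pics/b.png

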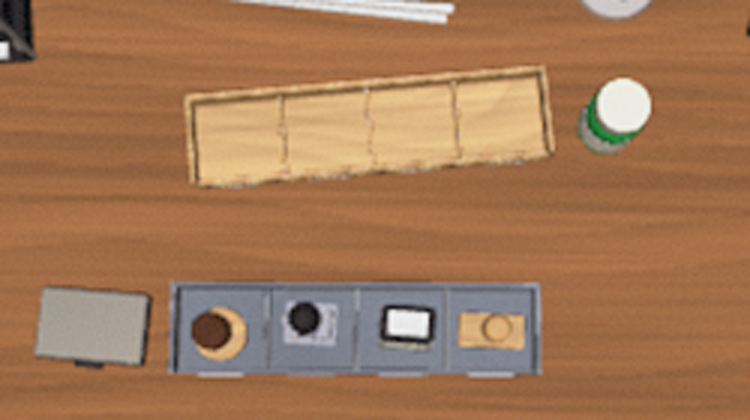

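```bash
python3 - <<'E'
from h import *
p,rt,s=toolpose(); print(np.round(rt.as_matrix(),4))
for n in ["top","scene"]:
    W=np.load(f"W_{n}.npy")
    c,a=(np.array([.469,.0385]),np.radians(.5))
    d=W[...,:2]-c; ca,sa=np.cos(a),np.sin(a)
    lx=d[...,0]*ca+d[...,1]*sa; ly=-d[...,0]*sa+d[...,1]*ca
    for nm,by,z0,z1 in [("round",111,.066,.2),("date",37,.09,.2),("self",-37,.064,.2),("wide",-111,.055,.2)]:
        m=(abs(lx)<.05)&(abs(ly-by/1000)<.036)&(W[...,2]>z0)
        w=W[m]; top=np.nanpercentile(w[:,2],97); t=w[w[:,2]>top-.006]
        print(n,nm,len(w),"ztop",round(top,4),"mean top",np.round(t.mean(0)[:2],4),"ext x",np.round(np.percentile(w[:,0],[2,98]),4),"y",np.round(np.percentile(w[:,1],[2,98]),4))
E
```

```text
[[-3.000e-04  2.741e-01 -9.617e-01]
 [ 6.000e-04 -9.617e-01 -2.741e-01]
 [-1.000e+00 -6.000e-04  1.000e-04]]
top round 139 ztop 0.0992 mean top [0.4641 0.1496] ext x [0.451  0.4765] y [0.1361 0.1631]
top date 96 ztop 0.1245 mean top [0.4733 0.0762] ext x [0.4626 0.4854] y [0.0654 0.0884]
top self 237 ztop 0.1056 mean top [ 0.4714 -0.0021] ext x [0.4575 0.4849] y [-0.0218  0.0181]
top wide 72 ztop 0.0882 mean top [ 0.4704 -0.0726] ext x [0.4598 0.4793] y [-0.0823 -0.0627]
scene round 172 ztop 0.0961 mean top [0.4637 0.1533] ext x [0.4536 0.4756] y [0.1398 0.1674]
scene date 137 ztop 0.1215 mean top [0.473  0.0802] ext x [0.464  0.4834] y [0.0696 0.0908]
scene self 313 ztop 0.102 mean top [0.4706 0.0015] ext x [0.4571 0.4837] y [-0.0192  0.0214]
scene wide 90 ztop 0.0846 mean top [ 0.469  -0.0689] ext x [0.4604 0.4775] y [-0.0774 -0.0597]
```

```bash
cat >> h.py <<'E'
def yawR(psi): # psi deg: tool y at angle psi from world +x, tool x down
    c,s=np.cos(np.radians(psi)),np.sin(np.radians(psi))
    return R.from_matrix(np.array([[0,c,s],[0,s,-c],[-1,0,0]]))
def plan(p1,psi,hand,n,p0=None,r0=None):
    p,rt,_=toolpose()
    if p0 is not None: p=np.array(p0)
    if r0 is not None: rt=r0
    rt1=yawR(psi); rv=(rt.inv()*rt1).as_rotvec(); rows=[];pc=p.copy();rc=rt
    for i in range(n):
        tgt=p+(np.array(p1)-p)*(i+1)/n
        sh=np.round(rc.inv().apply(tgt-pc),4); w=np.round(np.degrees(rv)/n,2)
        rows.append([hand,*map(float,sh),*map(float,w)])
        pc=pc+rc.apply(sh); rc=rc*R.from_rotvec(np.radians(w))
    for i in range(0,n,12): print("[["+",".join(str(x).replace(" ","") for x in rows[i:i+12])+"]]")
E
python3 - <<'E'
from h import *
plan([.469,-.070,.21],0,.085,17)
E
```

```text
[[[0.085,0.0012,-0.0267,-0.0254,-4.36,-0.0,0.0],[0.085,0.0013,-0.0247,-0.0274,-4.36,-0.0,0.0],[0.085,0.0012,-0.0225,-0.0291,-4.36,-0.0,0.0],[0.085,0.0013,-0.0203,-0.0308,-4.36,-0.0,0.0],[0.085,0.0012,-0.0178,-0.0322,-4.36,-0.0,0.0],[0.085,0.0013,-0.0154,-0.0336,-4.36,-0.0,0.0],[0.085,0.0012,-0.0128,-0.0345,-4.36,-0.0,0.0],[0.085,0.0013,-0.0101,-0.0355,-4.36,-0.0,0.0],[0.085,0.0012,-0.0073,-0.0361,-4.36,-0.0,0.0],[0.085,0.0013,-0.0047,-0.0365,-4.36,-0.0,0.0],[0.085,0.0012,-0.0018,-0.0368,-4.36,-0.0,0.0],[0.085,0.0013,0.001,-0.0369,-4.36,-0.0,0.0]]]
[[[0.085,0.0012,0.0038,-0.0366,-4.36,-0.0,0.0],[0.085,0.0012,0.0066,-0.0363,-4.36,-0.0,0.0],[0.085,0.0013,0.0093,-0.0357,-4.36,-0.0,0.0],[0.085,0.0012,0.012,-0.0348,-4.36,-0.0,0.0],[0.085,0.0013,0.0146,-0.0339,-4.36,-0.0,0.0]]]
```

>>> send_rows(plan=[[[0.085, 0.001, -0.027, -0.025, -4.36, 0, 0], [0.085, 0.001, -0.025, -0.027, -4.36, 0, 0], [0.085, 0.001, -0.022, -0.029, -4.36, 0, 0], [0.085, 0.001, -0.02, -0.031, -4.36, 0, 0], [0.085, 0.001, -0.018, -0.032, -4.36, 0, 0], [0.085, 0.001, -0.015, -0.034, -4.36, 0, 0], [0.085, 0.001, -0.013, -0.035, -4.36, 0, 0], [0.085, 0.001, -0.01, -0.036, -4.36, 0, 0], [0.085, 0.001, -0.007, -0.036, -4.36, 0, 0], [0.085, 0.001, -0.005, -0.037, -4.36, 0, 0], [0.085, 0.001, -0.002, -0.037, -4.36, 0, 0], [0.085, 0.001, 0.001, -0.037, -4.36, 0, 0]]])

```text
t: 1.3
position: [0.3846, -0.2306, 0.2195]
tool_rot: [-0.398, -0.585, -0.397, 0.585]
force: [0.5, -0.5, 0.7]
opening: 0.085
```

>>> send_rows(plan=[[[0.085, 0.001, 0.004, -0.037, -4.36, 0, 0], [0.085, 0.001, 0.007, -0.036, -4.36, 0, 0], [0.085, 0.001, 0.009, -0.036, -4.36, 0, 0], [0.085, 0.001, 0.012, -0.035, -4.36, 0, 0], [0.085, 0.001, 0.015, -0.034, -4.36, 0, 0], [0.085, 0, 0, 0, 0, 0, 0], [0.085, 0, 0, 0, 0, 0, 0]]])

```text
t: 1.88
position: [0.4712, -0.0665, 0.2143]
tool_rot: [0.501, 0.499, 0.501, -0.499]
force: [0.7, -0.1, -0.2]
opening: 0.085
```

```bash
python3 - <<'E'
from h import *
p,rt,s=toolpose(); print(s["t"],p,np.round(rt.as_matrix(),4).tolist(),s["force"])
r,W=wristworld(); np.save("W_w1.npy",W); cv2.imwrite("pics/w1.png",r["frame"])
z=W[...,2]; print("desk",np.nanmedian(z[abs(z)<.02]))
E
```

```text
1.8833 [ 0.47119465 -0.06648909  0.21430117] [[0.0002, 1.0, 0.0049], [0.0007, 0.0049, -1.0], [-1.0, 0.0002, -0.0007]] [ 0.73759034 -0.08379314 -0.21134156]
desk 0.0006018197065800757
```

View pics/w1.png

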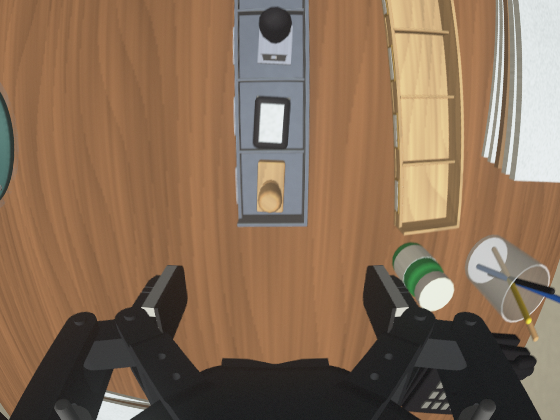

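The wrist view (up = +y, right = +x) shows the wide stamp's handle top at about (270,196), self-ink cap (271,122), date handle (275,25). The new rack's right end is at (400–462, 230) and the bottle at (425,275). Next I'll measure these from depth.

```bash
python3 - <<'E'
from h import *
W=np.load("W_w1.npy")
for nm,cy,z0 in [("date",.078,.09),("self",0,.064),("wide",-.071,.055)]:
    m=(abs(W[...,0]-.469)<.04)&(abs(W[...,1]-cy)<.034)&(W[...,2]>z0)
    w=W[m]; 
    if len(w)<20: print(nm,len(w)); continue
    top=np.nanpercentile(w[:,2],95); t=w[w[:,2]>top-.005]
    print(nm,len(w),"ztop",round(top,4),"mean",np.round(t.mean(0)[:2],4),"x",np.round(np.percentile(t[:,0],[2,98]),4),"y",np.round(np.percentile(t[:,1],[2,98]),4), np.round(cv2.minAreaRect(t[:,:2].astype(np.float32)*1000)[2],1))
# wide mount orientation
m=(abs(W[...,0]-.469)<.032)&(abs(W[...,1]+.071)<.034)&(W[...,2]>.022)&(W[...,2]<.036)
w=W[m];print("mount",len(w),cv2.minAreaRect(w[:,:2].astype(np.float32)*1000))
# racks, right end
for nm,a,c in [("old",.5,(.469,.0385)),("new",6.3,(.6377,.0315))]:
    ca,sa=np.cos(np.radians(a)),np.sin(np.radians(a)); d=W[...,:2]-c
    lx=d[...,0]*ca+d[...,1]*sa; ly=-d[...,0]*sa+d[...,1]*ca
    q=(abs(lx)<.06)&(abs(ly)<.165)&(W[...,2]>.033)&(W[...,2]<.046)&(ly<.0)
    print(nm,"lx",np.round(np.percentile(lx[q],[1,99]),4),"ly",np.round(np.percentile(ly[q],[0.5,1]),4))
    b=q&(lx>.02); k=np.polyfit(ly[b],lx[b],1); print(" back panel slope deg",np.degrees(k[0]),"at0",k[1],b.sum(), "z",np.median(W[...,2][b]))
    for y in (-.14,-.1,-.06,-.02):
        bb=b&(abs(ly-y)<.02)
        if bb.sum()>3: print("  ",y,np.round([lx[bb].min(),lx[bb].max()],4))
    e=q&(ly<-.13)&(abs(lx)<.03); 
    if e.sum()>5: print(" end panel ly",np.round(np.percentile(ly[e],[2,50,98]),4), e.sum())
    dv=(abs(lx)<.025)&(W[...,2]>.020)&(W[...,2]<.030)&(ly<.09)
    for y in (-.074,0,.074):
        g=dv&(abs(ly-y)<.012)
        if g.sum()>3: print("  div",y,np.round([ly[g].mean(),ly[g].min(),ly[g].max()],4),g.sum())
E
```

```text
date 919 ztop 0.1243 mean [0.4704 0.0784] x [0.4618 0.4789] y [0.0703 0.0875] 0.6
self 1823 ztop 0.1041 mean [0.4681 0.0009] x [0.4552 0.4811] y [-0.0186  0.0202] 87.9
wide 18110 ztop 0.315 mean [ 0.4707 -0.048 ] x [0.4387 0.5029] y [-0.0557 -0.0451] 0.2
mount 843 ((476.5604248046875, -67.77774047851562), (48.836936950683594, 59.83341979980469), 0.1930982768535614)
old lx [-0.0375  0.0349] ly [-0.1485 -0.1483]
 back panel slope deg 0.9151478758114696 at0 0.033241463693725944 718 z 0.040118050597097485
   -0.14 [0.0202 0.0348]
   -0.1 [0.0308 0.0349]
   -0.06 [0.0302 0.0351]
   -0.02 [0.0303 0.0346]
 end panel ly [-0.1483 -0.145  -0.144 ] 315
  div -0.074 [-0.0749 -0.0858 -0.0691] 255
  div 0 [0.0026 0.0009 0.0044] 196
  div 0.074 [0.076  0.0745 0.078 ] 112
new lx [-0.0375  0.0352] ly [-0.1486 -0.1484]
 back panel slope deg 0.7435930945874892 at0 0.03281935598238625 775 z 0.039302475661028596
   -0.14 [0.02   0.0357]
   -0.1 [0.0297 0.0353]
   -0.06 [0.0303 0.0356]
   -0.02 [0.0298 0.0358]
 end panel ly [-0.1486 -0.1453 -0.1442] 265
  div -0.074 [-0.0714 -0.0738 -0.0697] 144
  div 0 [0.002  0.0005 0.004 ] 107
  div 0.074 [0.0755 0.0737 0.0777] 145
```

```bash
python3 - <<'E'
from h import *
W=np.load("W_w1.npy")
m=(abs(W[...,0]-.469)<.034)&(abs(W[...,1]+.07)<.034)
for a,b in [(.055,.076),(.076,.1)]:
    w=W[m&(W[...,2]>a)&(W[...,2]<b)]
    print(len(w),"z",np.percentile(w[:,2],[5,95]),"mean",w.mean(0),np.percentile(w[:,0],[2,98]),np.percentile(w[:,1],[2,98]))
w=W[m&(W[...,2]>.026)&(W[...,2]<.034)&(abs(W[...,0]-.469)<.025)]
print(len(w),cv2.minAreaRect(w[:,:2].astype(np.float32)*1000))
w=W[(abs(W[...,0]-.469)<.034)&(abs(W[...,1])<.034)&(W[...,2]>.097)&(W[...,2]<.11)]
rc=cv2.minAreaRect(w[:,:2].astype(np.float32)*1000);print("self",rc)
E
```

```text
119 z [0.05691545 0.07519165] mean [ 0.4666195  -0.06180926  0.06617657] [0.4563716  0.47673531] [-0.06841881 -0.05934667]
444 z [0.07859465 0.08651489] mean [ 0.46657152 -0.06844376  0.08351016] [0.45692269 0.47567281] [-0.07859179 -0.06021412]
750 ((466.4969482421875, -70.39596557617188), (54.837623596191406, 28.173173904418945), 89.3246841430664)
self ((468.1171875, 0.7262115478515625), (42.072635650634766, 28.019174575805664), 87.33380889892578)
```

>>> send_rows(plan=[[[0.06, 0.02, -0.005, 0.003, 0, 0, 0], [0.06, 0.03, 0, 0, 0, 0, 0], [0.06, 0.03, 0, 0, 0, 0, 0], [0.06, 0.025, 0, 0, 0, 0, 0], [0.06, 0.02, 0, 0, 0, 0, 0], [0.06, 0.02, 0, 0, 0, 0, 0], [0.06, 0.015, 0, 0, 0, 0, 0], [0.06, 0.008, 0, 0, 0, 0, 0], [0.06, 0, 0, 0, 0, 0, 0]]])

```text
t: 2.68
position: [0.464, -0.0729, 0.0449]
tool_rot: [-0.499, -0.5, -0.5, 0.501]
force: [1.0, 0.1, 0.0]
opening: 0.0597
```

```bash
python3 - <<'E'
from h import *
p,rt,s=toolpose(); print(s["t"],p,np.degrees(rt.as_euler("xyz")),s["force"],s["opening"])
r=imaging.read_camera("wrist"); cv2.imwrite("pics/w2.png",r["frame"])
E
```

```text
2.6833 [ 0.46403493 -0.07286545  0.04488143] [ -85.88137887   89.80601616 -175.98740304] [0.97218721 0.09036458 0.04666611] 0.059715415243518574
```

View pics/w2.png

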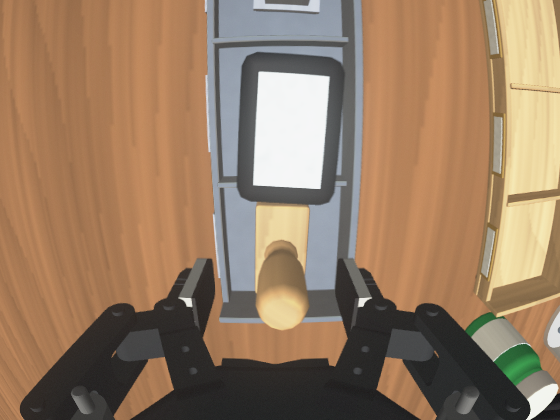

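The handle (281,290) sits between the pads, with the jaws about 3 mm off in x and y. I'll correct that, then close.

>>> send_rows(plan=[[[0.06, -0.001, 0.0026, -0.0034, 0, 0, 0], [0.06, 0, 0, 0, 0, 0, 0], [0.0, 0, 0, 0, 0, 0, 0], [0.0, 0, 0, 0, 0, 0, 0], [0.0, 0, 0, 0, 0, 0, 0], [0.0, 0, 0, 0, 0, 0, 0], [0.0, 0, 0, 0, 0, 0, 0]]])

```text
t: 3.32
position: [0.4683, -0.0683, 0.0476]
tool_rot: [0.5, 0.5, 0.5, -0.5]
force: [-1.1, -0.0, 3.8]
opening: 0.0205
```

```bash
python3 - <<'E'
from h import *
p,rt,s=toolpose(); print(s["t"],p,np.round(rt.as_matrix(),4).tolist(),s["force"],s["opening"])
E
```

```text
3.3167 [ 0.46833324 -0.0682798   0.04758576] [[0.0003, 1.0, 0.0005], [-0.0004, 0.0005, -1.0], [-1.0, 0.0003, 0.0004]] [-1.08476909 -0.03341169  3.8319226 ] 0.02052483993912408
```

```bash
python3 - <<'E'
from h import *
plan([.6495,-.0755,.1176],7,0,8,p0=[.4683,-.0683,.1176])
E
```

```text
[[[0,0.0,0.0226,0.0009,-0.87,0.0,-0.0],[0,0.0,0.0227,0.0013,-0.87,0.0,-0.0],[0,0.0,0.0226,0.0016,-0.87,0.0,-0.0],[0,0.0,0.0226,0.0019,-0.87,0.0,-0.0],[0,0.0,0.0225,0.0023,-0.87,0.0,-0.0],[0,0.0,0.0225,0.0026,-0.87,0.0,-0.0],[0,0.0001,0.0225,0.003,-0.87,0.0,-0.0],[0,-0.0,0.0224,0.0033,-0.87,0.0,-0.0]]]
```

>>> send_rows(plan=[[[0.0, -0.005, 0, 0, 0, 0, 0], [0.0, -0.015, 0, 0, 0, 0, 0], [0.0, -0.02, 0, 0, 0, 0, 0], [0.0, -0.02, 0, 0, 0, 0, 0], [0.0, -0.01, 0, 0, 0, 0, 0], [0.0, 0, 0, 0, 0, 0, 0]]])

```text
t: 3.82
position: [0.4697, -0.0684, 0.1193]
tool_rot: [0.501, 0.501, 0.499, -0.499]
force: [0.5, -0.7, -0.7]
opening: 0.0206
```

```bash
python3 - <<'E'
from h import *
p,rt,s=toolpose(); print(s["t"],p,s["force"],s["opening"])
r=imaging.read_camera("wrist"); cv2.imwrite("pics/w3.png",r["frame"])
E
```

```text
3.8167 [ 0.46965116 -0.06840833  0.11929162] [ 0.49636888 -0.68957651 -0.73755889] 0.02064142025245671
```

View pics/w3.png

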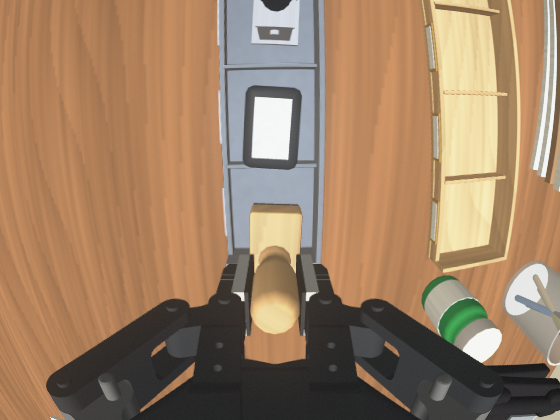

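The wide stamp is held upright, handle at (273,290) and mount square at (275,230). Next it goes over to its bay.

>>> send_rows(plan=[[[0.0, 0, 0.0225, 0.001, -0.87, 0, 0], [0.0, 0, 0.0225, 0.0013, -0.87, 0, 0], [0.0, 0, 0.0225, 0.0016, -0.87, 0, 0], [0.0, 0, 0.0225, 0.0019, -0.87, 0, 0], [0.0, 0, 0.0225, 0.0023, -0.87, 0, 0], [0.0, 0, 0.0225, 0.0026, -0.87, 0, 0], [0.0, 0, 0.0225, 0.003, -0.87, 0, 0], [0.0, 0, 0.0225, 0.0033, -0.87, 0, 0], [0.0, 0, 0, 0, 0, 0, 0], [0.0, 0, 0, 0, 0, 0, 0]]])

```text
t: 4.7
position: [0.6484, -0.0751, 0.115]
tool_rot: [0.529, 0.468, 0.53, -0.469]
force: [-0.1, 0.8, -1.1]
opening: 0.0203
```

```bash
cat >> h.py <<'E'
def rackfit(W,c0,a0,lyr=(-.16,.16)):
    a=np.radians(a0);c=np.array(c0)
    ca,sa=np.cos(a),np.sin(a);d=W[...,:2]-c
    lx=d[...,0]*ca+d[...,1]*sa; ly=-d[...,0]*sa+d[...,1]*ca
    z=W[...,2]; b=(z>.034)&(z<.046)&(lx>.025)&(lx<.05)&(ly>lyr[0])&(ly<lyr[1])
    print("back",b.sum(),"lx range (exp .033-.037)",np.round(np.percentile(lx[b],[3,97]),4),"slope",np.degrees(np.arctan(np.polyfit(ly[b],lx[b],1)[0])))
    for y,n in ((-.1485,"endR"),(-.074,"d"),(0,"d"),(.074,"d"),(.1485,"endL")):
        zz=(.034,.046) if n!="d" else (.02,.03)
        g=(abs(lx)<.025)&(z>zz[0])&(z<zz[1])&(abs(ly-y)<.008)
        if g.sum()>15: print(n,y,"meas",np.round(np.median(ly[g]),4),g.sum())
    return lx,ly
E
python3 - <<'E'
from h import *
p,rt,s=toolpose(); print(s["t"],p,np.round(rt.as_matrix(),4).tolist(),s["force"],s["opening"])
r,W=wristworld(); cv2.imwrite("pics/w4.png",r["frame"])
rackfit(W,(.6364,.0333),6.3)
E
```

```text
4.7 [ 0.64840023 -0.07513704  0.11496668] [[-0.003, 0.9926, 0.1217], [0.0007, 0.1217, -0.9926], [-1.0, -0.0029, -0.001]] [-0.14839005  0.76203797 -1.09175549] 0.020271930701428287
back 1817 lx range (exp .033-.037) [0.0324 0.0364] slope 0.07419089971766836
d -0.074 meas -0.0732 374
d 0 meas -0.0002 354
```

View pics/w4.png

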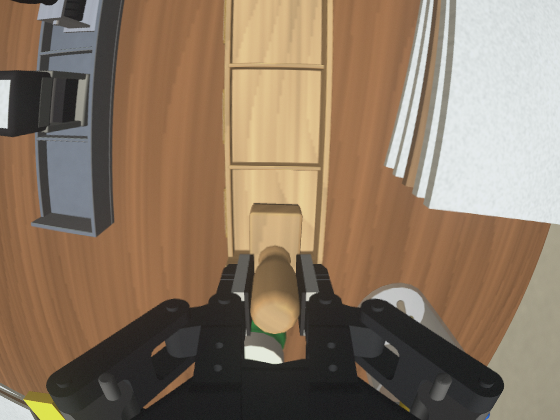

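Rack model agrees within 1 mm, and the mount is centred in the bay (250–302 inside 230–322). Lowering.

>>> send_rows(plan=[[[0.0, 0.015, 0, 0, 0, 0, 0], [0.0, 0.02, 0, 0, 0, 0, 0], [0.0, 0.015, 0, 0, 0, 0, 0], [0.0, 0.01, 0, 0, 0, 0, 0], [0.0, 0.004, 0, 0, 0, 0, 0], [0.0, 0, 0, 0, 0, 0, 0], [0.0, 0, 0, 0, 0, 0, 0]]])

```text
t: 5.33
position: [0.6491, -0.0754, 0.0534]
tool_rot: [0.53, 0.469, 0.53, -0.469]
force: [-0.9, 0.2, -0.2]
opening: 0.0208
```

>>> send_rows(plan=[[[0.0, 0.002, 0, 0, 0, 0, 0], [0.0, 0.002, 0, 0, 0, 0, 0], [0.0, 0.001, 0, 0, 0, 0, 0], [0.0, 0, 0, 0, 0, 0, 0]]])

```text
t: 5.67
position: [0.649, -0.0755, 0.0484]
tool_rot: [0.53, 0.469, 0.529, -0.469]
force: [-0.5, 0.0, -0.2]
opening: 0.0202
```

```bash
python3 - <<'E'
from h import *
p,rt,s=toolpose(); print(s["t"],p,s["force"],s["wrist_torque"])
r=imaging.read_camera("wrist"); cv2.imwrite("pics/w5.png",r["frame"])
E
```

```text
5.6667 [ 0.64899405 -0.07553438  0.04838934] [-0.45804707  0.00883416 -0.17799454] [-0.01004939 -0.01779675 -0.05603275]
```

View pics/w5.png

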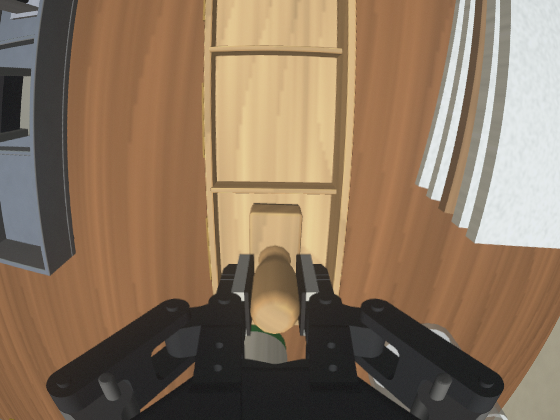

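>>> send_rows(plan=[[[0.0, 0.0007, 0, 0, 0, 0, 0], [0.0, 0.0007, 0, 0, 0, 0, 0], [0.0, 0, 0, 0, 0, 0, 0]]])

```text
t: 5.97
position: [0.6492, -0.0754, 0.0477]
tool_rot: [0.53, 0.469, 0.529, -0.469]
force: [-1.2, 0.3, 5.1]
opening: 0.021
```

>>> send_rows(plan=[[[0.0, 0.0005, 0, 0, 0, 0, 0], [0.0, 0.0005, 0, 0, 0, 0, 0], [0.0, 0, 0, 0, 0, 0, 0]]])

```text
t: 6.22
position: [0.6492, -0.0754, 0.0476]
tool_rot: [0.53, 0.469, 0.529, -0.469]
force: [-3.5, -0.3, 11.2]
opening: 0.0208
```

>>> send_rows(plan=[[[0.05, 0, 0, 0, 0, 0, 0], [0.05, 0, 0, 0, 0, 0, 0], [0.05, 0, 0, 0, 0, 0, 0], [0.05, -0.005, 0, 0, 0, 0, 0], [0.05, -0.015, 0, 0, 0, 0, 0], [0.05, -0.025, 0, 0, 0, 0, 0], [0.06, -0.03, 0, 0, 0, 0, 0], [0.06, -0.025, 0, 0, 0, 0, 0], [0.06, 0, 0, 0, 0, 0, 0]]])

```text
t: 6.97
position: [0.6527, -0.0751, 0.1532]
tool_rot: [0.533, 0.471, 0.527, -0.466]
force: [0.3, 0.6, 0.5]
opening: 0.06
```

```bash
python3 - <<'E'
from h import *
p,rt,s=toolpose(); print(s["t"],p,s["force"])
r,W=wristworld(); cv2.imwrite("pics/w6.png",r["frame"])
rackfit(W,(.6364,.0333),6.3)
plan([.4685,-.001,.155],-2.7,.06,8)
E
```

```text
6.9667 [ 0.65271533 -0.07508746  0.15315146] [0.29878529 0.55001494 0.48702277]
back 1475 lx range (exp .033-.037) [0.0313 0.0364] slope 0.4279633428599012
endR -0.1485 meas -0.1477 384
d -0.074 meas -0.0731 279
d 0 meas -0.0003 249
[[[0.06,-0.0007,-0.0216,-0.012,1.21,0.01,-0.05],[0.06,-0.0007,-0.0218,-0.0115,1.21,0.01,-0.05],[0.06,-0.0007,-0.022,-0.0111,1.21,0.01,-0.05],[0.06,-0.0007,-0.0223,-0.0106,1.21,0.01,-0.05],[0.06,-0.0006,-0.0225,-0.0102,1.21,0.01,-0.05],[0.06,-0.0007,-0.0227,-0.0096,1.21,0.01,-0.05],[0.06,-0.0006,-0.0229,-0.0092,1.21,0.01,-0.05],[0.06,-0.0005,-0.0231,-0.0087,1.21,0.01,-0.05]]]
```

View pics/w6.png

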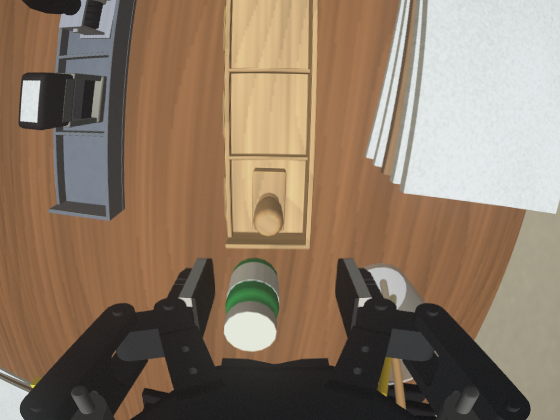

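The wide stamp stands upright and centred in the right-end bay, with its handle at (268,215). The self-ink stamp is next.

>>> send_rows(plan=[[[0.06, 0, -0.0216, -0.012, 1.21, 0, 0], [0.06, 0, -0.0218, -0.0115, 1.21, 0, 0], [0.06, 0, -0.022, -0.0111, 1.21, 0, 0], [0.06, 0, -0.0223, -0.0106, 1.21, 0, 0], [0.06, 0, -0.0225, -0.0102, 1.21, 0, 0], [0.06, 0, -0.0227, -0.0096, 1.21, 0, 0], [0.06, 0, -0.0229, -0.0092, 1.21, 0, 0], [0.06, 0, -0.0231, -0.0087, 1.21, 0, 0], [0.06, 0, 0, 0, 0, 0, 0], [0.06, 0, 0, 0, 0, 0, 0]]])

```text
t: 7.85
position: [0.4651, -0.001, 0.146]
tool_rot: [-0.489, -0.511, -0.488, 0.512]
force: [1.0, -0.1, 0.4]
opening: 0.06
```

```bash
cat >> h.py <<'E'
def meas(W,x,y,z0,z1,hx=.03,hy=.03):
    w=W[(abs(W[...,0]-x)<hx)&(abs(W[...,1]-y)<hy)&(W[...,2]>z0)&(W[...,2]<z1)]
    print(len(w),"mean",np.round(w.mean(0),4),"rect",cv2.minAreaRect(w[:,:2].astype(np.float32)*1000))
E
python3 - <<'E'
from h import *
p,rt,s=toolpose(); print(s["t"],p,np.round(rt.as_matrix(),4).tolist(),s["force"])
r,W=wristworld(); cv2.imwrite("pics/w7.png",r["frame"])
rackfit(W,(.468,.0407),.55)
meas(W,.468,.001,.097,.11); meas(W,.4705,.079,.12,.13);meas(W,.463,.153,.093,.105)
meas(W,.648,-.077,.026,.036,.032,.034)
E
```

```text
7.85 [ 0.4651389  -0.00095999  0.14604502] [[-0.0003, 0.999, -0.0454], [-0.0008, -0.0454, -0.999], [-1.0, -0.0003, 0.0008]] [ 1.04341948 -0.08842654  0.41772029]
back 1836 lx range (exp .033-.037) [0.0311 0.0355] slope 0.01034993383877654
endR -0.1485 meas -0.1467 377
d -0.074 meas -0.0725 71
d 0 meas 0.0012 267
d 0.074 meas 0.0741 287
2665 mean [0.4679 0.003  0.1023] rect ((467.98272705078125, 1.0888710021972656), (41.09752655029297, 27.755855560302734), 86.87968444824219)
1024 mean [0.4703 0.0794 0.1227] rect ((470.40716552734375, 79.37590026855469), (18.665491104125977, 18.785221099853516), 4.528085231781006)
162 mean [0.4596 0.1432 0.0948] rect ((459.4940185546875, 142.85519409179688), (4.705738067626953, 20.25819206237793), 85.21065521240234)
991 mean [ 0.6484 -0.0702  0.0303] rect ((648.2680053710938, -77.06619262695312), (67.75273132324219, 63.328433990478516), 89.81405639648438)
```

View pics/w7.png

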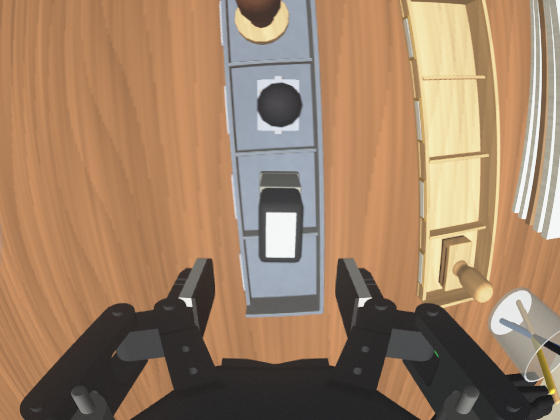

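Self-ink cap at (280,230) and jaws aligned. The depth fit puts the cap at (0.468, 0.001) with a yaw of about -3°. Descending around it.

>>> send_rows(plan=[[[0.06, 0.01, 0.003, -0.002, 0, 0, 0], [0.06, 0.02, 0, 0, 0, 0, 0], [0.06, 0.02, 0, 0, 0, 0, 0], [0.06, 0.018, 0, 0, 0, 0, 0], [0.06, 0.012, 0, 0, 0, 0, 0], [0.06, 0, 0, 0, 0, 0, 0], [0.06, 0, 0, 0, 0, 0, 0], [0.06, 0, 0, 0, 0, 0, 0]]])

```text
t: 8.57
position: [0.4699, 0.0008, 0.0659]
tool_rot: [0.488, 0.512, 0.488, -0.511]
force: [0.6, -0.6, -0.1]
opening: 0.0597
```

>>> send_rows(plan=[[[0.06, 0.001, -0.0015, 0, 0, 0, 0], [0.06, 0, 0, 0, 0, 0, 0], [0.0, 0, 0, 0, 0, 0, 0], [0.0, 0, 0, 0, 0, 0, 0], [0.0, 0, 0, 0, 0, 0, 0], [0.0, 0, 0, 0, 0, 0, 0], [0.0, 0, 0, 0, 0, 0, 0]]])

```text
t: 9.15
position: [0.4681, 0.0007, 0.0654]
tool_rot: [0.488, 0.512, 0.488, -0.511]
force: [-1.0, -0.8, 6.5]
opening: 0.0277
```

>>> send_rows(plan=[[[0.0, -0.005, 0, 0, 0, 0, 0], [0.0, -0.015, 0, 0, 0, 0, 0], [0.0, -0.02, 0, 0, 0, 0, 0], [0.0, -0.02, 0, 0, 0, 0, 0], [0.0, -0.01, 0, 0, 0, 0, 0], [0.0, 0, 0, 0, 0, 0, 0]]])

```text
t: 9.65
position: [0.4689, 0.0008, 0.1367]
tool_rot: [0.489, 0.513, 0.487, -0.511]
force: [0.2, 0.1, -1.1]
opening: 0.0273
```

```bash
python3 - <<'E'
from h import *
p,rt,s=toolpose(); print(s["t"],p,s["force"],s["opening"])
r=imaging.read_camera("wrist"); cv2.imwrite("pics/w8.png",r["frame"])
a=np.radians(6.3)
for y in (.111,.037,-.037,-.111): print(y,.6364-y*np.sin(a),.0333+y*np.cos(a))
plan([.6364+.037*np.sin(a),.0333-.037*np.cos(a),p[2]],6.3-.4+.0,0,8)
E
```

```text
9.65 [0.46892529 0.00075399 0.13670681] [ 0.15043558  0.13338455 -1.11567592] 0.027254853361217687
0.111 0.624219491468894 0.14362966605552496
0.037 0.6323398304896313 0.07007655535184165
-0.037 0.6404601695103687 -0.0034765553518416453
-0.111 0.6485805085311059 -0.07702966605552494
[[[0,-0.0001,0.0215,-0.0005,-1.08,0.0,-0.01],[0,-0.0001,0.0216,-0.0001,-1.08,0.0,-0.01],[0,-0.0002,0.0215,0.0003,-1.08,0.0,-0.01],[0,-0.0001,0.0216,0.0007,-1.08,0.0,-0.01],[0,-0.0001,0.0215,0.0011,-1.08,0.0,-0.01],[0,-0.0001,0.0215,0.0015,-1.08,0.0,-0.01],[0,-0.0002,0.0215,0.0019,-1.08,0.0,-0.01],[0,-0.0001,0.0214,0.0023,-1.08,0.0,-0.01]]]
```

View pics/w8.png

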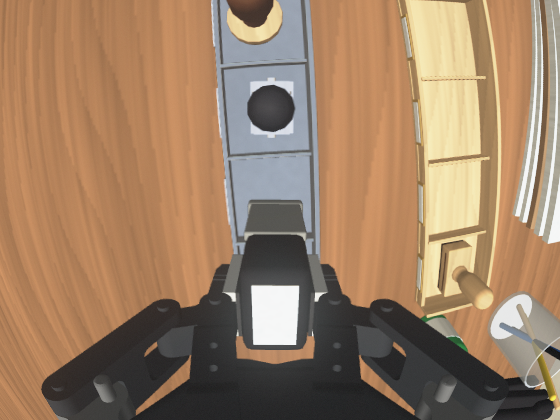

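>>> send_rows(plan=[[[0.0, 0, 0.0215, -0.0005, -1.1, 0, 0], [0.0, 0, 0.0215, 0, -1.1, 0, 0], [0.0, 0, 0.0215, 0.0003, -1.1, 0, 0], [0.0, 0, 0.0215, 0.0007, -1.1, 0, 0], [0.0, 0, 0.0215, 0.0011, -1.1, 0, 0], [0.0, 0, 0.0215, 0.0015, -1.1, 0, 0], [0.0, 0, 0.0215, 0.0019, -1.1, 0, 0], [0.0, 0, 0.0215, 0.0023, -1.1, 0, 0], [0.0, 0, 0, 0, 0, 0, 0], [0.0, 0, 0, 0, 0, 0, 0]]])

```text
t: 10.53
position: [0.6393, -0.0029, 0.1325]
tool_rot: [0.525, 0.472, 0.527, -0.473]
force: [-0.4, 0.4, -1.7]
opening: 0.0275
```

```bash
python3 - <<'E'
from h import *
p,rt,s=toolpose(); print(s["t"],p,np.round(rt.as_matrix(),4).tolist(),s["force"],s["opening"])
r,W=wristworld(); cv2.imwrite("pics/w9.png",r["frame"])
rackfit(W,(.6364,.0333),6.3)
print("shift tool:",rt.inv().apply(np.array([.6405,-.0035,p[2]])-p))
E
```

```text
10.5333 [ 0.63926156 -0.00294091  0.13247833] [[-0.0033, 0.9943, 0.1061], [0.0004, 0.1061, -0.9944], [-1.0, -0.0032, -0.0008]] [-0.44448732  0.4179218  -1.7372143 ] 0.02745190536781542
back 1639 lx range (exp .033-.037) [0.0326 0.0366] slope 0.04654292799671512
d 0 meas 0.0007 317
d 0.074 meas 0.0735 279
shift tool: [-4.31144150e-06  1.17210557e-03  6.87365405e-04]
```

View pics/w9.png

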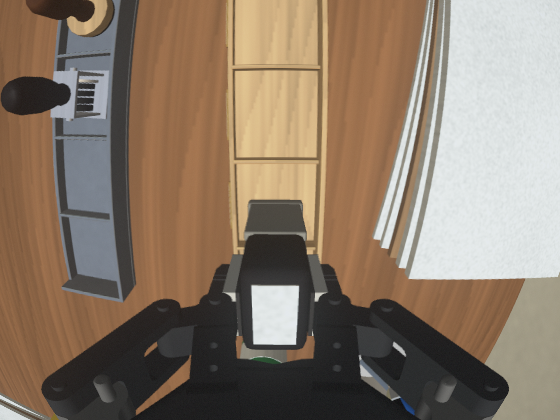

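The self-ink frame is centred over its bay (246–304 within 232–323). Lowering.

>>> send_rows(plan=[[[0.0, 0.015, 0, 0, 0, 0, 0], [0.0, 0.02, 0, 0, 0, 0, 0], [0.0, 0.015, 0, 0, 0, 0, 0], [0.0, 0.01, 0, 0, 0, 0, 0], [0.0, 0.004, 0, 0, 0, 0, 0], [0.0, 0.001, 0, 0, 0, 0, 0], [0.0, 0.001, 0, 0, 0, 0, 0], [0.0, 0, 0, 0, 0, 0, 0]]])

```text
t: 11.25
position: [0.6404, -0.0029, 0.0695]
tool_rot: [0.526, 0.473, 0.526, -0.472]
force: [-0.2, 0.6, -0.7]
opening: 0.0276
```

>>> send_rows(plan=[[[0.0, 0.001, 0, 0, 0, 0, 0], [0.0, 0.001, 0, 0, 0, 0, 0], [0.0, 0, 0, 0, 0, 0, 0]]])

```text
t: 11.5
position: [0.6401, -0.0031, 0.0672]
tool_rot: [0.526, 0.473, 0.526, -0.473]
force: [0.2, 0.4, -1.5]
opening: 0.0275
```

>>> send_rows(plan=[[[0.0, 0.0008, 0, 0, 0, 0, 0], [0.0, 0.0008, 0, 0, 0, 0, 0], [0.0, 0, 0, 0, 0, 0, 0]]])

```text
t: 11.75
position: [0.6401, -0.0031, 0.0654]
tool_rot: [0.526, 0.473, 0.526, -0.473]
force: [-0.0, -0.1, 0.3]
opening: 0.0276
```

>>> send_rows(plan=[[[0.0, 0.0005, 0, 0, 0, 0, 0], [0.0, 0.0005, 0, 0, 0, 0, 0], [0.0, 0, 0, 0, 0, 0, 0]]])

```text
t: 12.0
position: [0.6402, -0.0031, 0.0654]
tool_rot: [0.526, 0.473, 0.526, -0.473]
force: [-1.6, 0.2, 7.0]
opening: 0.0274
```

>>> send_rows(plan=[[[0.05, 0, 0, 0, 0, 0, 0], [0.05, 0, 0, 0, 0, 0, 0], [0.05, 0, 0, 0, 0, 0, 0], [0.05, -0.005, 0, 0, 0, 0, 0], [0.05, -0.015, 0, 0, 0, 0, 0], [0.05, -0.025, 0, 0, 0, 0, 0], [0.06, -0.03, 0, 0, 0, 0, 0], [0.06, -0.03, 0, 0, 0, 0, 0], [0.06, 0, 0, 0, 0, 0, 0], [0.06, 0, 0, 0, 0, 0, 0]]])

```text
t: 12.83
position: [0.6415, -0.0028, 0.1728]
tool_rot: [0.527, 0.474, 0.524, -0.471]
force: [-0.8, -1.4, -0.2]
opening: 0.0598
```

```bash
python3 - <<'E'
from h import *
p,rt,s=toolpose(); print(s["t"],p,s["force"])
r,W=wristworld(); cv2.imwrite("pics/w10.png",r["frame"])
meas(W,.6405,-.0035,.097,.11)
plan([.4704,.0794,.17],0,.06,9)
E
```

```text
12.8333 [ 0.64151376 -0.00278618  0.17281673] [-0.80087603 -1.36098877 -0.21838133]
2159 mean [ 0.6397 -0.0013  0.1023] rect ((639.9656372070312, -2.694225311279297), (27.79281234741211, 41.351043701171875), 5.301281452178955)
[[[0.06,0.0001,-0.0178,-0.0111,0.68,0.0,-0.01],[0.06,0.0,-0.0179,-0.0109,0.68,0.0,-0.01],[0.06,0.0001,-0.0181,-0.0107,0.68,0.0,-0.01],[0.06,0.0,-0.0182,-0.0105,0.68,0.0,-0.01],[0.06,0.0001,-0.0183,-0.0103,0.68,0.0,-0.01],[0.06,0.0001,-0.0184,-0.01,0.68,0.0,-0.01],[0.06,0.0,-0.0185,-0.0099,0.68,0.0,-0.01],[0.06,0.0001,-0.0187,-0.0096,0.68,0.0,-0.01],[0.06,0.0001,-0.0188,-0.0094,0.68,0.0,-0.01]]]
```

View pics/w10.png

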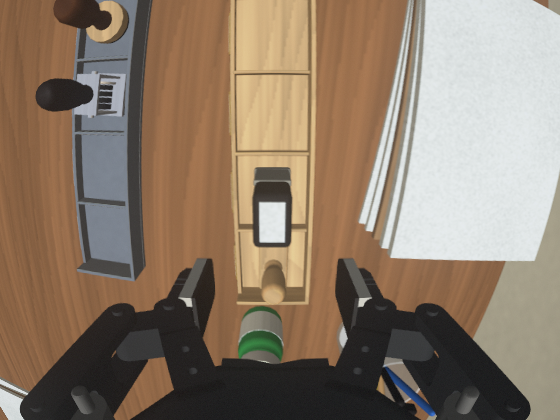

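The self-ink stamp stands in the bay. Its cap top is at z 0.102 and (0.640, -0.003), as planned. The date stamp is next.

>>> send_rows(plan=[[[0.06, 0, -0.0178, -0.0111, 0.68, 0, 0], [0.06, 0, -0.018, -0.0109, 0.68, 0, 0], [0.06, 0, -0.018, -0.0107, 0.68, 0, 0], [0.06, 0, -0.0182, -0.0105, 0.68, 0, 0], [0.06, 0, -0.0183, -0.0103, 0.68, 0, 0], [0.06, 0, -0.0184, -0.01, 0.68, 0, 0], [0.06, 0, -0.0185, -0.0099, 0.68, 0, 0], [0.06, 0, -0.0187, -0.0096, 0.68, 0, 0], [0.06, 0, -0.0188, -0.0094, 0.68, 0, 0], [0.06, 0, 0, 0, 0, 0, 0], [0.06, 0, 0, 0, 0, 0, 0], [0.06, 0, 0, 0, 0, 0, 0]]])

```text
t: 13.88
position: [0.4703, 0.0791, 0.169]
tool_rot: [-0.5, -0.5, -0.5, 0.5]
force: [0.2, 0.0, -0.1]
opening: 0.06
```

```bash
python3 - <<'E'
from h import *
p,rt,s=toolpose(); print(s["t"],p,np.round(rt.as_matrix(),4).tolist(),s["force"])
r,W=wristworld(); cv2.imwrite("pics/w11.png",r["frame"])
meas(W,.4705,.079,.12,.13);meas(W,.4705,.079,.115,.13);meas(W,.463,.153,.093,.105)
meas(W,.4705,.079,.03,.07,.032,.034)
rackfit(W,(.468,.0407),.55)
E
```

```text
13.8833 [0.47030735 0.07905719 0.16902077] [[-0.0002, 1.0, -0.0004], [-0.0002, -0.0004, -1.0], [-1.0, -0.0002, 0.0002]] [ 0.19498528  0.02031361 -0.06243256]
633 mean [0.4702 0.0804 0.1226] rect ((469.9617004394531, 79.72797393798828), (18.762453079223633, 18.774581909179688), 51.21412658691406)
851 mean [0.4702 0.0818 0.1213] rect ((470.3241882324219, 80.06485748291016), (20.947263717651367, 21.5458927154541), 62.112483978271484)
1077 mean [0.4606 0.1536 0.0961] rect ((460.5106506347656, 153.5699005126953), (24.689008712768555, 24.943246841430664), 0.10352582484483719)
1166 mean [0.48   0.0885 0.0517] rect ((479.3901062011719, 79.08866882324219), (67.76703643798828, 46.181087493896484), 89.97911071777344)
back 1526 lx range (exp .033-.037) [0.029  0.0355] slope -0.12452412299314791
endR -0.1485 meas -0.1467 259
d -0.074 meas -0.0723 229
d 0 meas 0.0015 79
d 0.074 meas 0.0753 241
endL 0.1485 meas 0.1493 310
```

View pics/w11.png

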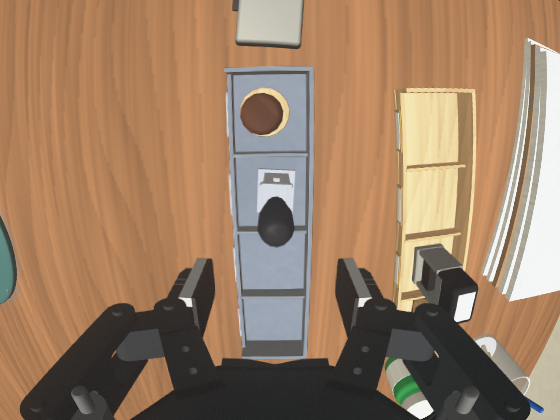

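Date handle at (276,222). It measures (0.470, 0.080), almost directly under the TCP. Descending.

>>> send_rows(plan=[[[0.06, 0.01, 0, -0.0007, 0, 0, 0], [0.06, 0.02, 0, 0, 0, 0, 0], [0.06, 0.02, 0, 0, 0, 0, 0], [0.06, 0.02, 0, 0, 0, 0, 0], [0.06, 0.013, 0, 0, 0, 0, 0], [0.06, 0.005, 0, 0, 0, 0, 0], [0.06, 0, 0, 0, 0, 0, 0], [0.06, 0, 0, 0, 0, 0, 0]]])

```text
t: 14.6
position: [0.4702, 0.0803, 0.081]
tool_rot: [-0.5, -0.5, -0.5, 0.5]
force: [-0.4, 0.2, 0.2]
opening: 0.0601
```

>>> send_rows(plan=[[[0.0, 0, 0, 0, 0, 0, 0], [0.0, 0, 0, 0, 0, 0, 0], [0.0, 0, 0, 0, 0, 0, 0], [0.0, 0, 0, 0, 0, 0, 0], [0.0, 0, 0, 0, 0, 0, 0], [0.0, 0, 0, 0, 0, 0, 0]]])

```text
t: 15.1
position: [0.4708, 0.0802, 0.0821]
tool_rot: [0.5, 0.501, 0.499, -0.5]
force: [-0.2, -1.5, 6.1]
opening: 0.0235
```

>>> send_rows(plan=[[[0.0, -0.005, 0, 0, 0, 0, 0], [0.0, -0.015, 0, 0, 0, 0, 0], [0.0, -0.02, 0, 0, 0, 0, 0], [0.0, -0.02, 0, 0, 0, 0, 0], [0.0, -0.01, 0, 0, 0, 0, 0], [0.0, 0, 0, 0, 0, 0, 0]]])

```text
t: 15.6
position: [0.4712, 0.0804, 0.1532]
tool_rot: [0.501, 0.501, 0.499, -0.499]
force: [-0.2, 0.3, -1.7]
opening: 0.0233
```

```bash
python3 - <<'E'
from h import *
p,rt,s=toolpose(); print(s["t"],p,s["force"],s["opening"])
r=imaging.read_camera("wrist"); cv2.imwrite("pics/w12.png",r["frame"])
plan([.6323,.0701,p[2]],6.8,0,8)
E
```

```text
15.6 [0.47118981 0.08036139 0.15320404] [-0.17226046  0.29096313 -1.65716711] 0.02334554689262425
[[[0,-0.0001,0.0202,0.0012,-0.85,0.0,-0.01],[0,-0.0002,0.0203,0.0016,-0.85,0.0,-0.01],[0,-0.0001,0.0202,0.0018,-0.85,0.0,-0.01],[0,-0.0001,0.0201,0.0021,-0.85,0.0,-0.01],[0,-0.0002,0.0201,0.0024,-0.85,0.0,-0.01],[0,-0.0001,0.0201,0.0028,-0.85,0.0,-0.01],[0,-0.0001,0.0201,0.003,-0.85,0.0,-0.01],[0,-0.0002,0.02,0.0033,-0.85,0.0,-0.01]]]
```

View pics/w12.png

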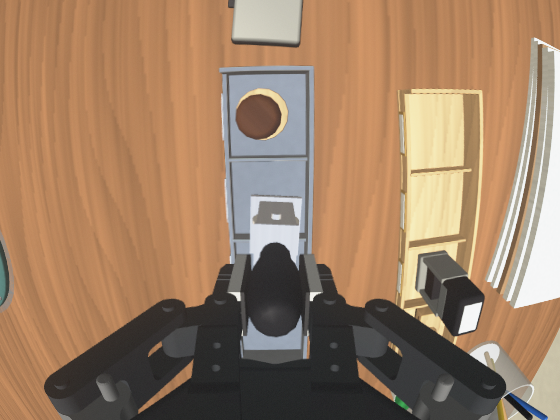

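The date stamp is held and hanging straight, frame edges at (250–301, 197). Carrying it over.

>>> send_rows(plan=[[[0.0, 0, 0.0202, 0.0012, -0.85, 0, 0], [0.0, 0, 0.0202, 0.0016, -0.85, 0, 0], [0.0, 0, 0.0202, 0.0018, -0.85, 0, 0], [0.0, 0, 0.0201, 0.0021, -0.85, 0, 0], [0.0, 0, 0.0201, 0.0024, -0.85, 0, 0], [0.0, 0, 0.0201, 0.0028, -0.85, 0, 0], [0.0, 0, 0.0201, 0.003, -0.85, 0, 0], [0.0, 0, 0.02, 0.0033, -0.85, 0, 0], [0.0, 0, 0, 0, 0, 0, 0], [0.0, 0, 0, 0, 0, 0, 0]]])

```text
t: 16.48
position: [0.6311, 0.0701, 0.1489]
tool_rot: [0.528, 0.469, 0.529, -0.471]
force: [-0.7, 0.4, -2.3]
opening: 0.0237
```

```bash
python3 - <<'E'
from h import *
p,rt,s=toolpose(); print(s["t"],p,np.round(rt.as_matrix(),4).tolist(),s["force"],s["opening"])
r,W=wristworld(); cv2.imwrite("pics/w13.png",r["frame"])
rackfit(W,(.6364,.0333),6.3)
print("shift tool:",rt.inv().apply(np.array([.6323,.0701,p[2]])-p))
E
```

```text
16.4833 [0.63111308 0.0700545  0.14891484] [[-0.0034, 0.9931, 0.1175], [-0.0, 0.1175, -0.9931], [-1.0, -0.0034, -0.0004]] [-0.69350211  0.41530102 -2.28940766] 0.023657889469093012
back 1273 lx range (exp .033-.037) [0.0297 0.0367] slope -0.12721005675526673
d 0 meas 0.0008 40
d 0.074 meas 0.0748 277
endL 0.1485 meas 0.1487 378
shift tool: [-4.04816393e-06  1.18403841e-03  9.43011521e-05]
```

View pics/w13.png

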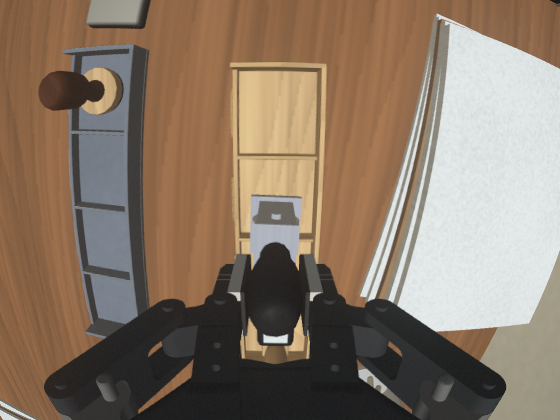

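The date stamp's frame is centred over the bay (250–302 within 235–320). Lowering.

>>> send_rows(plan=[[[0.0, 0.015, 0, 0, 0, 0, 0], [0.0, 0.02, 0, 0, 0, 0, 0], [0.0, 0.015, 0, 0, 0, 0, 0], [0.0, 0.01, 0, 0, 0, 0, 0], [0.0, 0.004, 0, 0, 0, 0, 0], [0.0, 0.001, 0, 0, 0, 0, 0], [0.0, 0.001, 0, 0, 0, 0, 0], [0.0, 0, 0, 0, 0, 0, 0]]])

```text
t: 17.2
position: [0.6322, 0.0705, 0.0859]
tool_rot: [0.529, 0.47, 0.528, -0.469]
force: [-0.5, -0.4, -1.6]
opening: 0.0233
```

>>> send_rows(plan=[[[0.0, 0.0008, 0, 0, 0, 0, 0], [0.0, 0.0008, 0, 0, 0, 0, 0], [0.0, 0, 0, 0, 0, 0, 0]]])

```text
t: 17.45
position: [0.6319, 0.0704, 0.084]
tool_rot: [0.529, 0.47, 0.529, -0.469]
force: [-0.4, -0.5, -1.4]
opening: 0.0234
```

>>> send_rows(plan=[[[0.0, 0.0008, 0, 0, 0, 0, 0], [0.0, 0.0008, 0, 0, 0, 0, 0], [0.0, 0, 0, 0, 0, 0, 0]]])

```text
t: 17.7
position: [0.632, 0.0703, 0.0823]
tool_rot: [0.529, 0.47, 0.529, -0.469]
force: [-0.9, 0.5, 0.2]
opening: 0.0234
```

>>> send_rows(plan=[[[0.0, 0.0005, 0, 0, 0, 0, 0], [0.0, 0.0005, 0, 0, 0, 0, 0], [0.0, 0, 0, 0, 0, 0, 0]]])

```text
t: 17.95
position: [0.6321, 0.0703, 0.0822]
tool_rot: [0.529, 0.47, 0.528, -0.47]
force: [-3.0, -0.6, 6.9]
opening: 0.0234
```

>>> send_rows(plan=[[[0.05, 0, 0, 0, 0, 0, 0], [0.05, 0, 0, 0, 0, 0, 0], [0.05, 0, 0, 0, 0, 0, 0], [0.05, -0.005, 0, 0, 0, 0, 0], [0.05, -0.015, 0, 0, 0, 0, 0], [0.05, -0.025, 0, 0, 0, 0, 0], [0.06, -0.025, 0, 0, 0, 0, 0], [0.06, -0.025, 0, 0, 0, 0, 0], [0.06, 0, 0, 0, 0, 0, 0], [0.06, 0, 0, 0, 0, 0, 0]]])

```text
t: 18.78
position: [0.6331, 0.0707, 0.1791]
tool_rot: [0.53, 0.471, 0.528, -0.468]
force: [0.5, -0.3, -0.4]
opening: 0.06
```

```bash
python3 - <<'E'
from h import *
p,rt,s=toolpose(); print(s["t"],p,s["force"])
r,W=wristworld(); cv2.imwrite("pics/w14.png",r["frame"])
meas(W,.6323,.0701,.12,.13)
plan([.462,.153,.17],0,.06,9)
E
```

```text
18.7833 [0.63309716 0.07072413 0.17913914] [ 0.50617137 -0.2546543  -0.35214318]
580 mean [0.6318 0.0706 0.1227] rect ((631.8291625976562, 69.92725372314453), (18.636301040649414, 18.670469284057617), 17.990446090698242)
[[[0.06,0.0008,-0.0177,-0.0114,0.75,0.0,-0.01],[0.06,0.0008,-0.0178,-0.0111,0.75,0.0,-0.01],[0.06,0.0008,-0.018,-0.0109,0.75,0.0,-0.01],[0.06,0.0008,-0.0181,-0.0106,0.75,0.0,-0.01],[0.06,0.0008,-0.0183,-0.0104,0.75,0.0,-0.01],[0.06,0.0008,-0.0183,-0.0102,0.75,0.0,-0.01],[0.06,0.0008,-0.0186,-0.0099,0.75,0.0,-0.01],[0.06,0.0008,-0.0186,-0.0097,0.75,0.0,-0.01],[0.06,0.0008,-0.0188,-0.0095,0.75,0.0,-0.01]]]
```

View pics/w14.png

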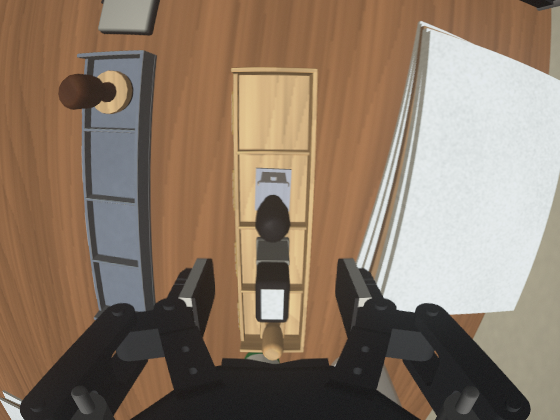

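The date stamp is upright, handle top at z 0.1227 and (0.632, 0.070). The round stamp is next.

>>> send_rows(plan=[[[0.06, 0, -0.0177, -0.0114, 0.75, 0, 0], [0.06, 0, -0.0178, -0.0111, 0.75, 0, 0], [0.06, 0, -0.018, -0.0109, 0.75, 0, 0], [0.06, 0, -0.0181, -0.0106, 0.75, 0, 0], [0.06, 0, -0.0183, -0.0104, 0.75, 0, 0], [0.06, 0, -0.0183, -0.0102, 0.75, 0, 0], [0.06, 0, -0.0186, -0.0099, 0.75, 0, 0], [0.06, 0, -0.0186, -0.0097, 0.75, 0, 0], [0.06, 0, -0.0188, -0.0095, 0.75, 0, 0], [0.06, 0, 0, 0, 0, 0, 0], [0.06, 0, 0, 0, 0, 0, 0], [0.06, 0, 0, 0, 0, 0, 0]]])

```text
t: 19.83
position: [0.462, 0.1526, 0.1758]
tool_rot: [0.5, 0.5, 0.5, -0.5]
force: [0.9, -1.2, 0.2]
opening: 0.0602
```

```bash
python3 - <<'E'
from h import *
p,rt,s=toolpose(); print(s["t"],p,np.round(rt.as_matrix(),4).tolist(),s["force"])
r,W=wristworld(); cv2.imwrite("pics/w15.png",r["frame"])
meas(W,.462,.153,.09,.105);meas(W,.462,.153,.022,.03,.032,.034)
E
```

```text
19.8333 [0.46203926 0.15255105 0.17581809] [[-0.0002, 1.0, 0.0004], [-0.0004, 0.0004, -1.0], [-1.0, -0.0002, 0.0004]] [ 0.89917791 -1.19133496  0.19566075]
1020 mean [0.4604 0.1553 0.0954] rect ((460.76702880859375, 153.61802673339844), (27.136823654174805, 27.471485137939453), 88.89900970458984)
1004 mean [0.456  0.1605 0.026 ] rect ((455.86083984375, 152.73825073242188), (51.7027702331543, 65.6473617553711), 0.10036224126815796)
```

View pics/w15.png

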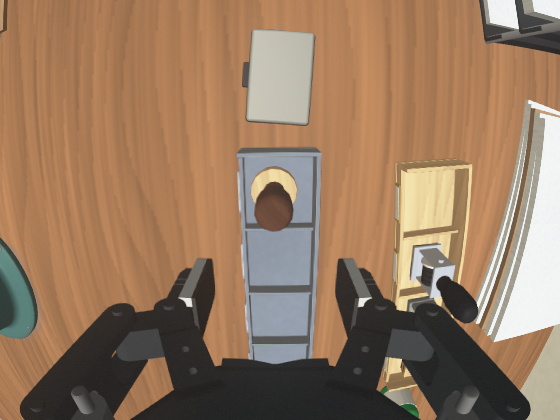

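Knob at (274,207), which measures (0.461, 0.1536). Descending.

>>> send_rows(plan=[[[0.06, 0.015, -0.0012, -0.001, 0, 0, 0], [0.06, 0.025, 0, 0, 0, 0, 0], [0.06, 0.025, 0, 0, 0, 0, 0], [0.06, 0.02, 0, 0, 0, 0, 0], [0.06, 0.018, 0, 0, 0, 0, 0], [0.06, 0.01, 0, 0, 0, 0, 0], [0.06, 0.004, 0, 0, 0, 0, 0], [0.06, 0, 0, 0, 0, 0, 0], [0.06, 0, 0, 0, 0, 0, 0]]])

```text
t: 20.63
position: [0.4611, 0.1542, 0.0595]
tool_rot: [0.5, 0.5, 0.5, -0.5]
force: [0.1, 0.6, 0.5]
opening: 0.06
```

>>> send_rows(plan=[[[0.06, 0.0015, 0, 0, 0, 0, 0], [0.0, 0, 0, 0, 0, 0, 0], [0.0, 0, 0, 0, 0, 0, 0], [0.0, 0, 0, 0, 0, 0, 0], [0.0, 0, 0, 0, 0, 0, 0], [0.0, 0, 0, 0, 0, 0, 0], [0.0, 0, 0, 0, 0, 0, 0]]])

```text
t: 21.22
position: [0.461, 0.1541, 0.0583]
tool_rot: [0.501, 0.5, 0.5, -0.499]
force: [0.3, -1.2, 5.9]
opening: 0.0288
```

>>> send_rows(plan=[[[0.0, -0.005, 0, 0, 0, 0, 0], [0.0, -0.015, 0, 0, 0, 0, 0], [0.0, -0.02, 0, 0, 0, 0, 0], [0.0, -0.02, 0, 0, 0, 0, 0], [0.0, -0.01, 0, 0, 0, 0, 0], [0.0, 0, 0, 0, 0, 0, 0]]])

```text
t: 21.72
position: [0.4618, 0.1545, 0.1296]
tool_rot: [0.501, 0.501, 0.499, -0.499]
force: [0.1, 0.1, -0.8]
opening: 0.0284
```

```bash
python3 - <<'E'
from h import *
p,rt,s=toolpose(); print(s["t"],p,s["force"],s["opening"])
r=imaging.read_camera("wrist"); cv2.imwrite("pics/w16.png",r["frame"])
plan([.6242,.1437,p[2]],6.3,0,8)
E
```

```text
21.7167 [0.46176004 0.15447953 0.12960446] [ 0.05558985  0.12845894 -0.77043975] 0.028353881593558988
[[[0,-0.0001,0.0204,0.0013,-0.79,-0.0,-0.02],[0,-0.0002,0.0204,0.0016,-0.79,-0.0,-0.02],[0,-0.0001,0.0203,0.0018,-0.79,-0.0,-0.02],[0,-0.0001,0.0204,0.0022,-0.79,-0.0,-0.02],[0,-0.0002,0.0203,0.0024,-0.79,-0.0,-0.02],[0,-0.0002,0.0202,0.0027,-0.79,-0.0,-0.02],[0,-0.0001,0.0202,0.0029,-0.79,-0.0,-0.02],[0,-0.0002,0.0202,0.0033,-0.79,-0.0,-0.02]]]
```

View pics/w16.png

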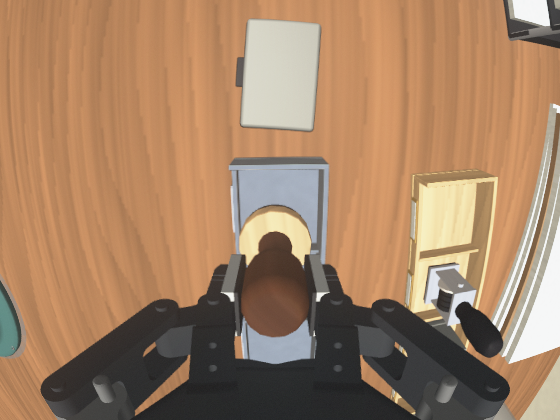

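The round stamp is held, disc at (275,240) and level. Carrying it over.

>>> send_rows(plan=[[[0.0, 0, 0.0204, 0.0013, -0.79, 0, 0], [0.0, 0, 0.0204, 0.0016, -0.79, 0, 0], [0.0, 0, 0.0204, 0.0018, -0.79, 0, 0], [0.0, 0, 0.0204, 0.0022, -0.79, 0, 0], [0.0, 0, 0.0204, 0.0024, -0.79, 0, 0], [0.0, 0, 0.0203, 0.0027, -0.79, 0, 0], [0.0, 0, 0.0203, 0.0029, -0.79, 0, 0], [0.0, 0, 0.0203, 0.0033, -0.79, 0, 0], [0.0, 0, 0, 0, 0, 0, 0], [0.0, 0, 0, 0, 0, 0, 0]]])

```text
t: 22.6
position: [0.6236, 0.1433, 0.1253]
tool_rot: [0.526, 0.471, 0.527, -0.473]
force: [-1.0, -0.4, -0.5]
opening: 0.0286
```

```bash
python3 - <<'E'
from h import *
p,rt,s=toolpose(); print(s["t"],p,np.round(rt.as_matrix(),4).tolist(),s["force"],s["opening"])
r,W=wristworld(); cv2.imwrite("pics/w17.png",r["frame"])
rackfit(W,(.6364,.0333),6.3)
print("shift tool:",rt.inv().apply(np.array([.6242,.1437,p[2]])-p))
E
```

```text
22.6 [0.62361773 0.1432912  0.12533472] [[-0.003, 0.994, 0.1097], [-0.0005, 0.1097, -0.994], [-1.0, -0.0031, 0.0001]] [-0.96396537 -0.35487946 -0.52119332] 0.028575109525149796
back 785 lx range (exp .033-.037) [0.0276 0.0369] slope -0.35754570339735375
endL 0.1485 meas 0.1499 484
shift tool: [-1.94800567e-06  6.23596783e-04 -3.42451882e-04]
```

View pics/w17.png

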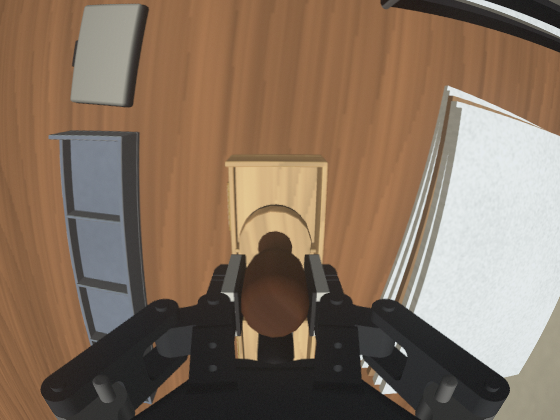

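The disc is centred over the left-end bay. Lowering.

>>> send_rows(plan=[[[0.0, 0.015, 0, 0, 0, 0, 0], [0.0, 0.02, 0, 0, 0, 0, 0], [0.0, 0.015, 0, 0, 0, 0, 0], [0.0, 0.01, 0, 0, 0, 0, 0], [0.0, 0.004, 0, 0, 0, 0, 0], [0.0, 0.001, 0, 0, 0, 0, 0], [0.0, 0.001, 0, 0, 0, 0, 0], [0.0, 0, 0, 0, 0, 0, 0]]])

```text
t: 23.32
position: [0.6245, 0.1441, 0.0621]
tool_rot: [0.527, 0.472, 0.527, -0.471]
force: [0.9, 0.3, -1.0]
opening: 0.0286
```

>>> send_rows(plan=[[[0.0, 0.0008, 0, 0, 0, 0, 0], [0.0, 0.0008, 0, 0, 0, 0, 0], [0.0, 0, 0, 0, 0, 0, 0]]])

```text
t: 23.57
position: [0.6243, 0.1438, 0.0603]
tool_rot: [0.527, 0.472, 0.527, -0.471]
force: [1.0, -0.1, 0.0]
opening: 0.0287
```

>>> send_rows(plan=[[[0.0, 0.0008, 0, 0, 0, 0, 0], [0.0, 0.0008, 0, 0, 0, 0, 0], [0.0, 0, 0, 0, 0, 0, 0]]])

```text
t: 23.82
position: [0.6242, 0.1438, 0.0584]
tool_rot: [0.527, 0.472, 0.527, -0.471]
force: [0.7, 0.5, -0.5]
opening: 0.0284
```

>>> send_rows(plan=[[[0.0, 0.0005, 0, 0, 0, 0, 0], [0.0, 0.0005, 0, 0, 0, 0, 0], [0.0, 0, 0, 0, 0, 0, 0]]])

```text
t: 24.07
position: [0.6243, 0.1438, 0.0584]
tool_rot: [0.527, 0.471, 0.527, -0.472]
force: [-2.1, 0.0, 7.2]
opening: 0.0284
```

Seated with 7 N of contact. Release and rise, then retreat.

>>> send_rows(plan=[[[0.05, 0, 0, 0, 0, 0, 0], [0.05, 0, 0, 0, 0, 0, 0], [0.05, 0, 0, 0, 0, 0, 0], [0.05, -0.005, 0, 0, 0, 0, 0], [0.05, -0.015, 0, 0, 0, 0, 0], [0.05, -0.025, 0, 0, 0, 0, 0], [0.05, -0.03, 0, 0, 0, 0, 0], [0.05, -0.03, 0, 0, 0, 0, 0], [0.05, -0.02, 0, 0, 0, 0, 0], [0.05, -0.02, 0, 0, 0, 0, 0], [0.05, 0, 0, 0, 0, 0, 0], [0.05, 0, 0, 0, 0, 0, 0]]])

```text
t: 25.07
position: [0.6249, 0.1442, 0.2047]
tool_rot: [0.528, 0.472, 0.526, -0.47]
force: [0.3, -0.2, -1.2]
opening: 0.0502
```

>>> send_rows(plan=[[[0.05, 0, -0.02, 0, 0, 0, 0], [0.05, 0, -0.03, 0, 0, 0, 0], [0.05, 0, -0.03, 0, 0, 0, 0], [0.05, 0, -0.03, 0, 0, 0, 0], [0.05, 0, -0.03, 0, 0, 0, 0], [0.05, 0, -0.02, 0, 0, 0, 0], [0.05, 0, 0, 0, 0, 0, 0], [0.05, 0, 0, 0, 0, 0, 0]]])

```text
t: 25.73
position: [0.4643, 0.1256, 0.2021]
tool_rot: [0.527, 0.471, 0.527, -0.472]
force: [0.4, -0.0, -0.0]
opening: 0.0499
```

```bash
python3 - <<'E'
from h import *
p,rt,s=toolpose(); print(s["t"],p,s["force"])
T=imaging.read_camera("top");S=imaging.read_camera("scene")
cv2.imwrite("pics/f_top.png",cv2.resize(T["frame"][120:290,90:480],None,fx=2,fy=2,interpolation=cv2.INTER_CUBIC));cv2.imwrite("pics/f_scene.png",cv2.resize(S["frame"][110:310,110:430],None,fx=2.4,fy=2.4,interpolation=cv2.INTER_CUBIC))
a=np.radians(6.3)
for n,r in(("top",T),("scene",S)):
    W=world(r); print(n)
    for nm,y,z0,z1 in (("round",.111,.09,.105),("date",.037,.117,.132),("self",-.037,.097,.11),("wide",-.111,.078,.095)):
        print(nm,end=" ");meas(W,.6364-y*np.sin(a),.0333+y*np.cos(a),z0,z1)
    z=W[...,2]
    for nm,x,y,h,hx in (("pad",.467,.258,.007,.06),("bottle",.646,-.168,.06,.04),("tape",.578,-.42,.007,.09),("stapler",.548,.428,.007,.09)):
        w=W[(abs(W[...,0]-x)<hx)&(abs(W[...,1]-y)<(.03 if nm=='bottle' else .055))&(z>h)&(z<.12)]
        rc=cv2.minAreaRect(w[:,:2].astype(np.float32)*1000);print(nm,len(w),np.round(rc[0],1),np.round(rc[1],1),round(rc[2],1))
E
```

```text
25.7333 [0.46428335 0.12561957 0.20210972] [ 0.44089948 -0.02634712 -0.0325461 ]
top
round 104 mean [0.6268 0.1393 0.0958] rect ((627.0556640625, 139.48641967773438), (25.626991271972656, 25.270004272460938), 47.93793869018555)
date 65 mean [0.634  0.0666 0.1226] rect ((634.748779296875, 66.85508728027344), (18.5416316986084, 18.673269271850586), 89.5578842163086)
self 207 mean [ 0.6426 -0.0065  0.1029] rect ((643.1632690429688, -6.202775955200195), (29.322837829589844, 40.5054817199707), 1.994242787361145)
wide 60 mean [ 0.6512 -0.08    0.0845] rect ((651.08251953125, -80.26091766357422), (19.700054168701172, 19.66655158996582), 89.06779479980469)
pad 0 [0. 0.] [0. 0.] 0.0
bottle 331 [ 646.  -170.5] [44.2 43.6] 3.9
tape 1469 [ 579.5 -423.7] [150.6  94.4] 0.2
stapler 1103 [547.9 427.3] [147.4  39.2] 1.1
scene
round 89 mean [0.6267 0.1438 0.0937] rect ((625.7111206054688, 143.37567138671875), (24.00163459777832, 22.42384910583496), 72.69501495361328)
date 50 mean [0.6337 0.0703 0.1202] rect ((632.6015014648438, 69.86700439453125), (17.15916633605957, 18.02407455444336), 86.03917694091797)
self 162 mean [ 0.642  -0.0019  0.1003] rect ((640.5036010742188, -2.4641170501708984), (27.527740478515625, 40.526092529296875), 4.11311674118042)
wide 44 mean [ 0.6505 -0.0761  0.0821] rect ((649.0968627929688, -76.4884262084961), (15.24133014678955, 16.46837615966797), 78.3680648803711)
pad 748 [464.6 260.9] [89.6 68.2] 84.4
bottle 354 [ 644.8 -168.3] [43.8 43.4] 40.1
tape 1170 [ 576.3 -410.8] [ 56.6 151.3] 86.4
stapler 733 [533.  429.6] [123.1  33.6] 1.4
```

View pics/f_top.png

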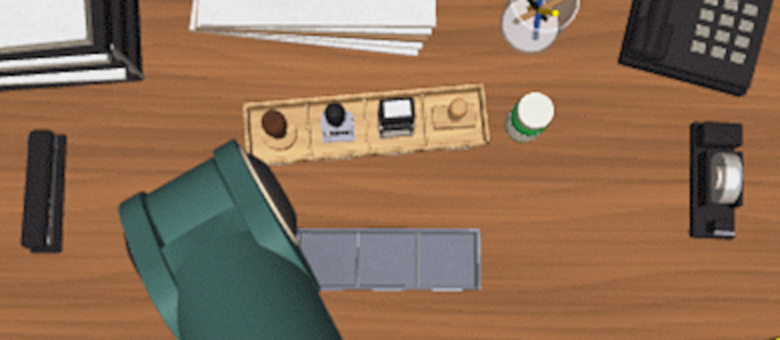

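View pics/f_scene.png

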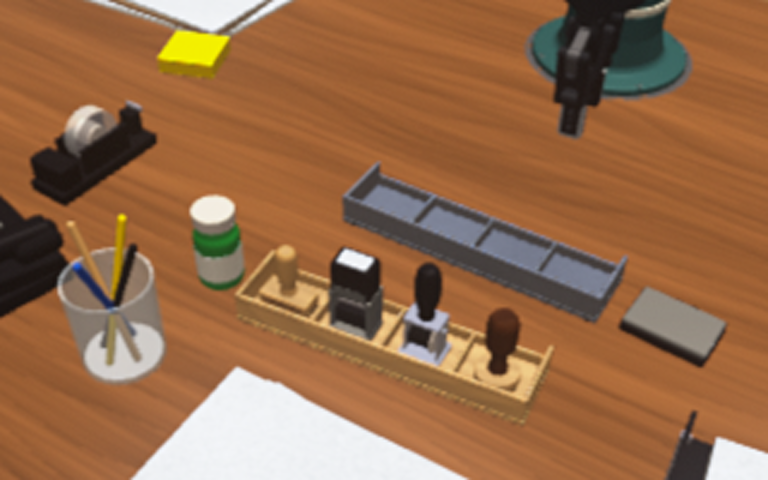

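All four stamps stand upright in the new rack in order. In the scene view, right to left in the picture, they are round (503,350), date (427,310), self-ink (356,290) and wide (288,280). The old rack is empty. The pad, bottle, tape dispenser and stapler are unmoved, and the arm is clear.

```bash
python3 -c "
from cell import ctrl
print(ctrl.close_job())"
```

```text
the job is handed in; nothing more can be done
None
```

All four stamps are in the new wooden rack in the same left-to-right order: round, date, self-ink, wide. I moved each one straight from bay to bay. I lowered each until it touched the floor (about 7–11 N of contact) before letting go. The job was handed in at about 26 s.

**Last checks**
- **Stamps:** in the final pictures all four stand upright. Their tops are within about 3 mm of the expected height and, in the scene camera, within about 3 mm of the bay centres. The old rack is empty.
- **Other objects:** the scene and top cameras put the bottle and tape dispenser within about 2 mm of where they started.
- **Robot:** the gripper was clear of everything, about 80 mm above the tallest stamp.

**Readings that disagreed**
- The top camera reads 3–4 mm further right in y than the scene and wrist cameras, as it did at the start. I went by the scene and wrist cameras.
- The arm hid the ink pad from the top camera at the end. The scene camera alone shows it unmoved.
- The scene camera's stapler fit came out short (123 mm instead of 147 mm), probably because part of it was hidden. The top camera shows the stapler unmoved.
- The top camera's tape dispenser fit came out too wide (about 94 mm instead of 72 mm). Its centre still agreed with the start.

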